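# Reattach the lid of a sample case with its loose hinge pin

### The arm

A 6-joint arm with a two-finger parallel gripper is mounted at the origin on a cart in front of the work surface, level with it; the furniture and walls round the work are solid. World frame = base frame: x ahead of the robot, y to its left, z up, the work surface at z = 0. Lengths are in mm, angles in rad, forces in N, time in s.
With the tool pointing down it reaches from about 350 to 875 mm from the base axis. Payload 4.2 kg.
Tool frame: the origin (TCP) lies at the very end of the fingers, on their centre line; the grasp point (between the pads) lies 19 mm behind it; z points along the fingers, y is the direction in which the jaws open and shut (so a half turn about z gives the same grasp; the last joint's range is limited). The gripper opens to 85 mm and grips with 20 to 120 N. Pads are 22 mm wide; open, the fingers measure 114 mm over their backs; the gripper's body (76 mm by 85 mm) begins 54 mm behind the grasp point. The pads swing forward as they close: fully open they stand 13 mm farther back than shut.
Start: joints at [-0.911, 0.385, 0.008, 0, -1.194, -0.259], TCP at [243.86, -575.44, 231.312] pointing down, gripper open.
Joint ranges: [-3.14, 3.14], [-1.21, 2.06], [-1.07, 1.41], [-3.16, 2.05], [-2.99, -0.16], [-3.1, 3.1]. Speed limits (rad/s): [2.79, 2.79, 3.14, 3.14, 3.14, 3.14].

### API

Orientations are given as a unit quaternion [x, y, z, w].
In Python, from bench import arm, optics, job gives the robot as it stands.
- The arm moves only by the tool send_rows, never from a script. Its argument "steps" is a list that holds one entry, the list of rows, each a list of 5 numbers: the shift along the tool's x, y, z in cm, then the turn about the tool's z in rad, then the opening, from 0 (shut) to 1 (fully open). A call has 1 to 10 rows; each row shifts and turns the pose as measured when the row begins, along the tool's axes as they then stand; what a row does not reach is not made up. A row lasts 1/12 s, in which the tool goes at most 41.7 mm and 7.16 degrees, less where a joint would pass 70% of its speed; a pose out of reach is approached as far as the arm can. A call with a gripper value outside its range is refused whole. The fingers move at their own pace and stop on an object; the grip force is fixed at half the most. Time passes only in rows, so rows that do not move let the fingers close. It gives the time, the measured TCP pose, the force and the opening at its end, in the units of the state.
- arm.read_state(): the state, without advancing time (a new reading comes with each control period).
- optics.get_image(name): name is "scene" or "top" or "wrist"; returns (picture, depth): 400x640x3 uint8, blue, green, red; 400x640 float32, mm along the optical axis (not along the pixel's ray), 0 where there is no reading.
- optics.get_calibration(name): a dict with "K" (3x3 intrinsics, pixels), "k1" (the pictures are not rectified: a ray, as slopes to the right and down, at radius r is drawn at 1 + k1 r^2 times it, then the intrinsics apply), "rvec" (rotation vector, rad) and "tvec" (3), from world to camera coordinates, as OpenCV has them; the wrist camera has in their place "hand_eye" (4x4, takes a point from camera to tool coordinates, whose origin is the TCP and whose axes are the flange's). Camera axes: x right, y down, z forward; pixel columns grow to the right and rows downward; lengths in mm; the calibration is good to about 2 mm. A picture is of the moment at which its call begins: read the wrist's pose just before it. get_calibration takes no time and is no camera call.
- job.job_done(): hands the job in, once; it reports no verdict.
The state is a dict: "clock": time; "joints": joint angles; "joint_vel": joint speeds; "joint_efforts": joint torques, N m; "position": TCP position; "ee_rot": TCP orientation; "contact_force": force on the tool from outside, world axes, zero at the start; "wrist_torque": the same for the moment, N m; "gripper_width": finger opening in mm.
Only numpy, scipy, OpenCV 4.12 (cv2) and the standard library are available. Lean on these libraries where they do the work, as an engineer would, in place of code of your own. Each camera call takes 0.05 s, during which the arm holds its last target. There are 200 camera calls.

### The job

Set the loose blue lid squarely on the open blue sample case so that its two brass knuckles drop between the case's three steel ones, then slide the red-handled hinge pin all the way through the knuckles, until its collar meets the end knuckle. The pin may go in from either end, but a wash bottle stands close to one end: leave it and the petri dish, the amber bottle and the spray bottle where they are, and leave the lid shut with the pin in.

Things in the scene. Friction and masses are not known exactly. Their poses are not given: they have to be found in the camera images.
- case: Blue open case, fixed to the worktop, 110 (x) x 140 (y) x 60 mm high, two white pucks inside. Origin: centre of its underside on the worktop; z up, -x is the hinge side, towards the robot. Two steel guide ears with flared tops stand at x = +58 to +72 mm, y = +-45 mm, up to z = 84 mm; they stop the lid sliding to +x (3 mm play).
- hinge_mid (a point): Middle of the case's hinge axis, at x = -69, y = 0, z = 72 mm of the case, with the case's axes; the hinge axis runs along y. Three steel knuckles on it (barrels 20 mm long, 20 mm outside, 12 mm bore) are centred at y = -50, 0 and +50 mm; both ends of the row are open.
- lid_grip (a point): Centre of the black handle bar of the loose blue lid (110 (x) x 140 (y) x 24 mm, hollow below, about 0.22 kg, lying skirt down). Bar along the lid's y, 76 long, 12 wide (x), 18 mm high, centred 50 mm above the lid's underside over its middle; 18 mm free below the bar. Lid fully on: skirt rests on the case's rim, axes as the case's, this point at x = 0, y = 0, z = 110 mm of the case.
- lid_hinge (a point): Middle of the lid's hinge axis, 69 mm to the lid's -x side of its middle and 12 mm above its underside; same axes as the lid. Two brass knuckles (20 mm long, 20 mm outside, 12 mm bore) are centred at y = +-25 mm. With the lid on they lie between the steel ones with 5 mm play on either side, and this point meets hinge_mid.
- pin_grip (a point): Centre of the red grip block of the loose hinge pin: 50 long (x), 20 wide (y), 40 mm high; pin about 0.11 kg. The pin lies on the block, shank level, its axis through this point; x points to the tip, z up. Along +x from here: block to 25 mm, neck 12 mm thick, collar 18 mm across with its face at 41 mm, shank 8 mm thick to 163 mm, taper to a 3 mm tip at 181 mm.
- pin_mid (a point): Point on the axis of the pin's shank, 60 mm from the collar's face towards the tip (101 mm from the grip centre); same axes. With the pin fully home it lies at hinge_mid, whichever end the pin went in from.
- wash_bottle: White wash bottle, 77 mm across, 253 mm high (body to 176 mm, then a thin nozzle), standing near one end of the hinge axis, about 138 mm from its middle, in the way of a pin from that side. Origin: centre of its underside.
- petri_dish: Glass petri dish, 67 mm across, 17 mm high, lying below the hinge axis off the other end. Origin: centre of its underside.
- amber_bottle: Amber bottle with blue cap, 96 mm across, 217 mm high, behind the work to the right. Origin: centre of its underside.
- spray_bottle: Trigger spray bottle, 81 x 101 x 271 mm, behind the case. Origin: centre of its underside.

How it is judged:
By the outcome, as a careful person would: the job done as asked, in the order asked, and still so for the second after the job is handed in, with the robot touching nothing.
It also fails if it takes over 72 s, if anything falls off the work surface, if the arm or the gripper's body presses on something with over 40 N, if the wrist force passes 120 N, or if a joint passes its speed limit or range.

## Working session

There is one attempt and no reset: what is moved stays moved. The work goes in short steps, Python scripts to look and compute and a tool call to move; the robot and the scene stay as the last step left them, time stands still between calls to the robot, and variables do not carry over. Pictures are saved under pics/ and viewed, about 8 in all and at most 12, crops included, and the job is handed in when it is done.

Besides the shell and the picture viewer there is one more tool, called after "Emit:" as name([rows], argument=value, ...), one row to a line, values as JSON. send_rows: Moves the arm, as the interface text tells. Its arguments: {"type":"object","properties":{"steps":{"type":"array","items":{"type":"array","items":{"type":"array","items":{"type":"number"}}}}},"required":["steps"]}

```bash
mkdir -p pics
cat > h.py <<'E'
import numpy as np, cv2
from scipy.spatial.transform import Rotation as R
from bench import arm, optics, job
def cam(name, st=None):
    c=optics.get_calibration(name); K=np.array(c["K"],float)
    if "hand_eye" in c:
        st=st or arm.read_state(); T=np.eye(4); T[:3,:3]=R.from_quat(st["ee_rot"]).as_matrix(); T[:3,3]=st["position"]
        T=T@np.array(c["hand_eye"])
    else:
        Rm=cv2.Rodrigues(np.array(c["rvec"],float))[0]; T=np.eye(4); T[:3,:3]=Rm.T; T[:3,3]=-Rm.T@np.array(c["tvec"],float).ravel()
    return K,float(c["k1"]),T
def slopes(C,uv):
    K,k1,T=C; uv=np.atleast_2d(uv).astype(float)
    d=np.c_[(uv[:,0]-K[0,2])/K[0,0],(uv[:,1]-K[1,2])/K[1,1]]; s=d.copy()
    for _ in range(10): s=d/(1+k1*(s**2).sum(1,keepdims=True))
    return s
def plane(C,uv,z):
    s=slopes(C,uv); T=C[2]; d=np.c_[s,np.ones(len(s))]@T[:3,:3].T
    return T[:3,3]+d*((z-T[2,3])/d[:,2])[:,None]
def cloud(C,depth):
    v,u=np.nonzero(depth>0); s=slopes(C,np.c_[u,v]); z=depth[v,u][:,None]
    P=np.zeros(depth.shape+(3,))*np.nan; P[v,u]=np.c_[s*z,z]@C[2][:3,:3].T+C[2][:3,3]; return P
def proj(C,P):
    K,k1,T=C; p=(np.atleast_2d(P)-T[:3,3])@T[:3,:3]; s=p[:,:2]/p[:,2:]; s=s*(1+k1*(s**2).sum(1,keepdims=True))
    return s*[K[0,0],K[1,1]]+[K[0,2],K[1,2]]
E
python3 - <<'E'
from h import *
print(arm.read_state())
for n in("scene","top","wrist"):
    im,d=optics.get_image(n); cv2.imwrite(f"pics/{n}0.png",im); np.savez(f"pics/{n}0.npz",im=im,d=d)
    C=cam(n); print(n,C[0][0,0],C[1],C[2].round(2).tolist())
E
```

```text
{'clock': 0.0, 'joints': array([-9.11400789e-01,  3.85561168e-01,  6.62006055e-03, -5.09866802e-04,
       -1.19401386e+00, -2.58574577e-01]), 'joint_vel': array([-0.00046845, -0.00134234,  0.00090023, -0.00173253, -0.00204074,
        0.00111747]), 'joint_efforts': array([-8.37448988e-05, -3.92289770e+01,  1.88403511e+01,  4.18616742e+00,
       -4.67674530e-03,  1.97548951e-05]), 'position': array([ 243.6316166 , -574.91614742,  230.21494246]), 'ee_rot': array([-1.98979319e-01,  9.80003066e-01,  1.07259175e-03, -2.65755043e-04]), 'contact_force': array([-0.30725936, -0.1611399 , -0.09108206]), 'wrist_torque': array([-0.00282462,  0.00131989,  0.00441296]), 'gripper_width': 85.40973215280862}
scene 445.6333499710687 -0.09904399538319965 [[-0.89, -0.21, 0.41, 45.85], [-0.46, 0.43, -0.78, 1137.71], [-0.01, -0.88, -0.47, 728.52], [0.0, 0.0, 0.0, 1.0]]
top 439.40440937035817 -0.006937137427881323 [[0.01, -0.98, 0.2, 380.53], [-1.0, -0.01, -0.01, 52.01], [0.02, -0.2, -0.98, 1267.03], [0.0, 0.0, 0.0, 1.0]]
wrist 302.7903553087937 -0.03963232262091482 [[-0.39, 0.88, 0.28, 172.34], [0.92, 0.37, 0.12, -606.71], [0.0, 0.31, -0.95, 373.44], [0.0, 0.0, 0.0, 1.0]]
```

View pics/scene0.png

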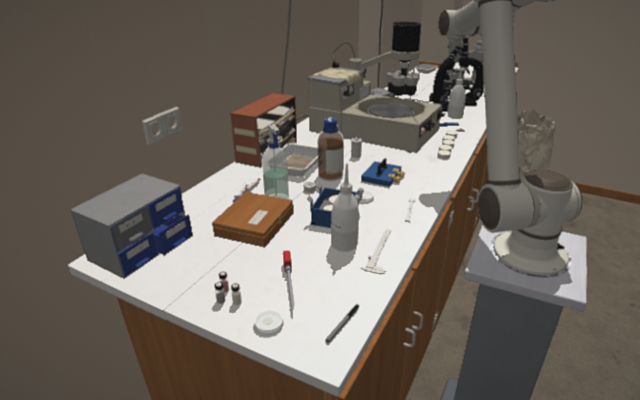

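View pics/top0.png

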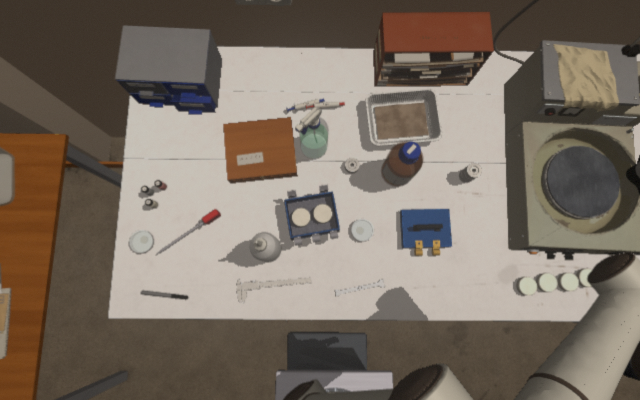

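The scene view shows the white wash bottle on the near side of the case. In the top view the case is at about (312,216) and the lid at (427,228). The pin's red grip is at (210,215) with its tip at (158,253). The wash bottle at (265,247) blocks the +y end, so the pin goes in from −y, over the petri dish at (361,230).

```bash
cat >> h.py <<'E'
def rect(P,m):
    q=P[m][:,:2].astype(np.float32); q=q[np.isfinite(q[:,0])]; (c,s,a)=cv2.minAreaRect(q); return np.round(c,1),np.round(s,1),round(a,2),len(q)
def load(n):
    z=np.load(n); return z["im"],z["d"]
E
python3 - <<'E'
from h import *
im,d=load("pics/top0.npz"); C=cam("top"); P=cloud(C,d); hsv=cv2.cvtColor(im,cv2.COLOR_BGR2HSV)
H,S,V=[hsv[...,i].astype(int) for i in range(3)]
v,u=np.mgrid[:400,:640]
blue=(H>95)&(H<130)&(S>90)
box=lambda a,b,c,e:(u>a)&(u<b)&(v>c)&(v<e)
print("table z",np.nanmedian(P[box(330,400,250,270)],0))
cs=box(270,350,175,260); ld=box(385,465,195,265); pn=box(140,235,195,265)
for n,m in(("case",cs&blue&(P[...,2]>45)),("lid",ld&blue),("lidhi",ld&(P[...,2]>38)),("red",pn&(S>130)&((H<8)|(H>172))),("brass",ld&(H>8)&(H<30)&(S>90)), ("knk",cs&(P[...,2]>66)),("casehi",cs&blue)):
    print(n,rect(P,m),np.nanpercentile(P[m][:,2],[10,50,90]).round(1))
m=ld&(P[...,2]>38); print("ld handle",P[m].mean(0))
for n,b,z in(("wash",box(235,285,220,270),100),("petri",box(340,380,212,246),8),("spray",box(285,335,100,162),50),("amber",box(375,430,135,190),50)):
    m=b&(P[...,2]>z); print(n,rect(P,m),np.nanmax(P[m][:,2]))
for n,z in(("knuckle pts",0),):
    m=cs&(P[...,2]>66); k,lab,st,ce=cv2.connectedComponentsWithStats(m.astype(np.uint8))
    for i in range(1,k):
        if st[i,4]>4: print(st[i],P[lab==i].mean(0).round(1))
for nm,b in(("case",(265,355,170,265)),("lid",(380,470,190,270)),("pin",(140,240,190,270))): pass
big=np.hstack([cv2.resize(im[x[2]:x[2]+90,x[0]:x[0]+100],None,fx=4,fy=4,interpolation=2) for x in((265,0,175),(380,0,190))]); cv2.imwrite("pics/crop1.png",big)
E
```

```text
table z [451.7293233  -87.36556307  -1.10014459]
case (array([573.6,  67.8]), array([108.5, 135.2]), 11.25, 80) [56.2 59.  62.3]
lid (array([ 544.3, -260.1]), array([107. , 137.6]), 1.06, 1407) [19.6 22.6 25.7]
lidhi (array([ 543.5, -259.7]), array([12.3, 74.7]), 1.62, 126) [52.9 57.2 61.2]
red (array([568.9, 352.8]), array([17.5, 46.1]), 36.42, 101) [35.  38.4 41.2]
brass (array([ 488.9, -261.9]), array([39.8, 70. ]), 0.54, 195) [15.6 21.1 25.7]
knk (array([551.7,  99.2]), array([175.5, 186.1]), 11.82, 417) [ 72.4  81.1 137. ]
casehi (array([573.6,  67.8]), array([108.5, 135.2]), 11.25, 80) [56.2 59.  62.3]
ld handle [ 542.6488041  -259.62697744   56.47196009]
wash (array([478.2, 189.1]), array([70.2, 71.1]), 89.34, 651) 254.19967515469136
petri (array([536.3, -77.8]), array([64.5, 63.6]), 0.57, 427) 22.745058867260923
spray (array([796.1,  84.7]), array([133.9, 119.1]), 1.44, 1195) 273.0245262514745
amber (array([ 706.5, -177.9]), array([94.4, 81.3]), 59.21, 1292) 223.87737460240896
[319 185   9   7  48] [645.4  35.5  76.4]
[287 190   9   7  50] [628.9 123.8  76.3]
[330 231   8   9  53] [514.1   6.   78.4]
[271 234   9  26 159] [476.3 162.5 120. ]
[312 234   8   9  54] [504.9  55.   78.3]
[294 238   8   8  53] [495.3 103.9  78.8]
```

View pics/crop1.png

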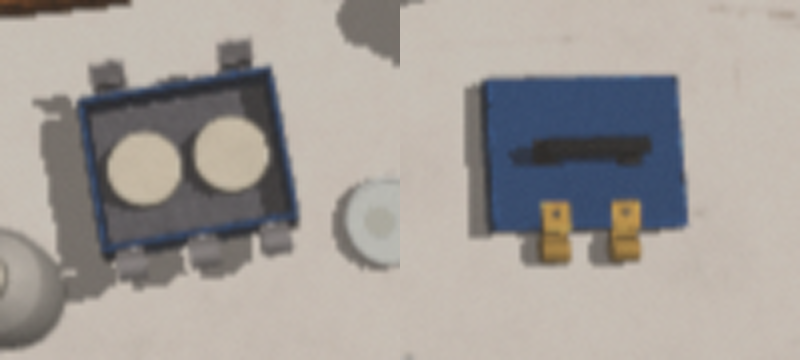

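Case yaw is about 10.9° with its centre at (573.6, 67.8). The lid is at (543.5, −260) with yaw about 1.3°, and the pin grip is at (569, 353) with yaw about 126°. Moving above the lid.

Emit:
send_rows([
  [[-3.7,1.6,0,0,1],[-3.7,1.6,0,0,1],[-3.7,1.6,0,0,1],[-3.7,1.6,0,0,1],[-3.7,1.6,0,0,1],[-3.7,1.6,0,0,1],[-3.7,1.6,0,0,1],[-3.7,1.6,0,0,1],[-3.7,1.6,0,0,1],[-3.7,1.6,0,0,1]],
])

```text
clock: 0.98
position: [526.0, -278.7, 226.1]
ee_rot: [-0.191, 0.982, 0.003, -0.003]
contact_force: [1.4, 0.1, -0.3]
gripper_width: 85.2
```

Emit:
send_rows([
  [[0,0,0,-0.12,1],[0,0,0,-0.12,1],[0,0,0,-0.12,1],[0,0,0,-0.12,1],[0,0,0,-0.12,1],[0,0,0,-0.12,1],[0,0,0,-0.12,1],[0,0,0,-0.12,1],[0,0,0,-0.12,1],[0,0,0,-0.12,1]],
])

```text
clock: 1.82
position: [531.5, -268.3, 220.7]
ee_rot: [0.73, -0.684, -0.008, 0.001]
contact_force: [0.6, -0.2, 0.5]
gripper_width: 85.6
```

```bash
cat >> h.py <<'E'
def go(x,y,z,ay,st=None):
    """print tool-frame shift (cm) and turn to put TCP at x,y,z with tool y at angle ay (deg)"""
    st=st or arm.read_state(); M=R.from_quat(st["ee_rot"]).as_matrix(); d=M.T@(np.array([x,y,z])-st["position"])
    a=np.degrees(np.arctan2(M[1,1],M[0,1])); t=-((ay-a+180)%360-180)
    print("clk",round(st["clock"],2),"pos",st["position"].round(1),"ay",round(a,2),"zax",M[:,2].round(3),"F",st["contact_force"].round(1),"w",round(st["gripper_width"],1),"j",st["joints"].round(2))
    print("shift cm",(d/10).round(2),"turn",round(np.radians(t),3))
def snap(n,f):
    st=arm.read_state(); im,d=optics.get_image(n); cv2.imwrite(f"pics/{f}.png",im); np.savez(f"pics/{f}.npz",im=im,d=d); C=cam(n,st); return im,d,C,cloud(C,d)
def chan(im):
    h=cv2.cvtColor(im,cv2.COLOR_BGR2HSV).astype(int); return h[...,0],h[...,1],h[...,2]
E
cat > lid.py <<'E'
from h import *
im,d,C,P=snap("wrist","w_lid%d"%int(arm.read_state()["clock"]*100)); H,S,V=chan(im)
m=(H>95)&(H<130)&(S>90)&(P[...,2]>12); print("lid",rect(P,m),np.nanmedian(P[m][:,2]))
b=(P[...,2]>40)&(P[...,2]<75)&(V<90)&(abs(P[...,0]-543)<70)&(abs(P[...,1]+260)<70); print("bar",rect(P,b),np.nanpercentile(P[b][:,2],[5,50,95]),P[b].mean(0))
g=(H>8)&(H<30)&(S>110)&(P[...,2]>3)&(P[...,2]<45); print("brass",rect(P,g))
go(543.5,-260,150,181.3)
E
python3 lid.py
```

```text
lid (array([ 614.4, -175. ]), array([368.2, 248.4]), 74.87, 18676) 25.683631397575056
bar (array([ 546.2, -262.5]), array([12. , 75.4]), 1.7, 815) [56.37708726 59.93196855 61.42561776] [ 546.09267962 -264.71792482   59.45218428]
brass (array([625.7, -97.6]), array([432. , 320.4]), 20.41, 1516)
clk 1.87 pos [ 531.5 -268.2  220.6] ay -176.06 zax [-0.014  0.01  -1.   ] F [0.5 0.5 0.6] w 85.5 j [-0.2   0.35 -0.07 -0.01 -1.17  0.27]
shift cm [-0.66 -1.35  7.05] turn 0.046
```

```bash
cat > lid2.py <<'E'
from h import *
import sys
im,d=load(sys.argv[1]); C=cam("wrist"); P=cloud(C,d); H,S,V=chan(im)
near=(abs(P[...,0]-543)<100)&(abs(P[...,1]+260)<100)
m=near&(H>95)&(H<130)&(S>90)&(P[...,2]>18)&(P[...,2]<32); print("lid",rect(P,m))
g=near&(H>8)&(H<30)&(S>110)&(P[...,2]>3)&(P[...,2]<45); print("brass",rect(P,g))
E
ls pics; python3 lid2.py pics/w_lid18*.npz; python3 -c "
from h import *
go(546.2,-262.5,110,181.6)"
```

```text
crop1.png
scene0.npz
scene0.png
top0.npz
top0.png
w_lid181.npz
w_lid181.png
wrist0.npz
wrist0.png
lid (array([ 546.3, -262.4]), array([109.2, 139.5]), 1.86, 9527)
brass (array([ 504.3, -264.3]), array([70.6, 75. ]), 1.84, 1137)
clk 1.87 pos [ 531.5 -268.2  220.6] ay -176.06 zax [-0.014  0.01  -1.   ] F [0.5 0.5 0.6] w 85.5 j [-0.2   0.35 -0.07 -0.01 -1.17  0.27]
shift cm [-0.35 -1.66 11.04] turn 0.041
```

Run:
```python
from h import *
import glob
im,d=load("pics/top0.npz"); C=cam("top"); 
# pin: red block top & shank by ray casting
H,S,V=chan(im); v,u=np.mgrid[:400,:640]
m=(u>150)&(u<235)&(v>200)&(v<260)&(S>130)&((H<8)|(H>172))
n,lab,st,ce=cv2.connectedComponentsWithStats(m.astype(np.uint8)); i=1+st[1:,4].argmax(); print(st[i],plane(C,ce[i],40))
print("tip", plane(C,[157.5,253.5],20))
```

```text
[203 210  16  13 101] [[568.550075   351.62357104  40.        ]]
tip [[462.80481335 498.22221546  20.        ]]
```

Emit:
send_rows([
  [[-0.2,-0.8,1.5,0.04,1],[-0.1,-0.8,2.5,0,1],[0,0,3,0,1],[0,0,2.5,0,1],[0,0,1.5,0,1],[0,0,0,0,1]],
])

```text
clock: 2.37
position: [547.6, -263.7, 107.8]
ee_rot: [0.711, -0.703, -0.006, 0.0]
contact_force: [-0.7, 0.5, 0.2]
gripper_width: 85.6
```

```bash
python3 -c "
from h import *
go(546.3,-262.4,33,181.85)"
```

```text
clk 2.37 pos [ 547.6 -263.7  107.8] ay -179.37 zax [-0.009  0.008 -1.   ] F [-0.7  0.5  0.2] w 85.6 j [-0.19  0.47 -0.18 -0.01 -0.93  0.2 ]
shift cm [-0.07  0.06  7.48] turn -0.021
```

Emit:
send_rows([
  [[-0.1,0.1,2.5,-0.02,1],[0,0,2.5,0,1],[0,0,1.7,0,1],[0,0,0.5,0,1],[0,0,0,0,1]],
])

```text
clock: 2.78
position: [548.6, -263.3, 36.8]
ee_rot: [0.716, -0.698, -0.004, -0.0]
contact_force: [0.6, -0.2, 0.5]
gripper_width: 85.2
```

```bash
python3 -c "
from h import *
go(546.3,-262.4,33,181.85)"
```

```text
clk 2.78 pos [ 548.6 -263.3   36.8] ay -178.61 zax [-0.005  0.006 -1.   ] F [ 0.6 -0.2  0.5] w 85.2 j [-0.18  0.56 -0.25 -0.01 -0.77  0.21]
shift cm [-0.09  0.23  0.38] turn -0.008
```

Emit:
send_rows([
  [[-0.1,0.2,0.3,0,1],[0,0,0,0,1],[0,0,0,0,0],[0,0,0,0,0],[0,0,0,0,0],[0,0,0,0,0],[0,0,0,0,0],[0,0,0,0,0],[0,0,0,0,0],[0,0,0,0,0]],
])

```text
clock: 3.62
position: [550.0, -263.5, 41.4]
ee_rot: [0.715, -0.699, 0.001, -0.003]
contact_force: [0.2, -0.5, -0.6]
gripper_width: 10.3
```

```bash
python3 -c "
from h import *
go(546.3,-262.4,33,181.85)"
```

```text
clk 3.62 pos [ 550.  -263.5   41.4] ay -178.68 zax [ 0.006  0.002 -1.   ] F [ 0.2 -0.5 -0.6] w 10.3 j [-0.18  0.55 -0.25 -0.   -0.76  0.21]
shift cm [-0.12  0.37  0.83] turn -0.009
```

Emit:
send_rows([
  [[0,0,0,0,0],[0,0,0,0,0]],
])

```text
clock: 3.78
position: [550.1, -263.5, 41.3]
ee_rot: [0.715, -0.699, 0.001, -0.003]
contact_force: [-0.1, -0.3, 1.6]
gripper_width: 10.7
```

```bash
python3 -c "
from h import *
go(546.3,-262.4,33,181.85)
snap('wrist','w_grip1')"
```

```text
clk 3.78 pos [ 550.1 -263.5   41.3] ay -178.67 zax [ 0.005  0.002 -1.   ] F [-0.1 -0.3  1.6] w 10.7 j [-0.18  0.55 -0.25 -0.   -0.76  0.21]
shift cm [-0.12  0.38  0.82] turn -0.009
```

View pics/w_grip1.png

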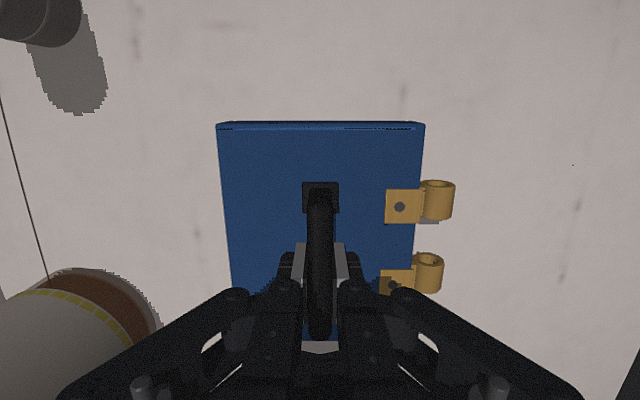

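The wrist view shows the fingers closed on the bar at (320,270), with the lid square to the gripper. Lifting gently to test the hold.

Emit:
send_rows([
  [[0,0,-1,0,0],[0,0,-2,0,0],[0,0,-3,0,0],[0,0,-3,0,0],[0,0,-2,0,0],[0,0,0,0,0],[0,0,0,0,0]],
])

```text
clock: 4.42
position: [546.6, -262.7, 153.4]
ee_rot: [0.714, -0.7, -0.003, -0.001]
contact_force: [-0.3, 0.2, -3.0]
gripper_width: 10.7
```

```bash
python3 -c "
from h import *
go(546.3,-262.4,33,181.85)
im,d,C,P=snap('wrist','w_grip2'); M=C[2]
H,S,V=chan(im); st=arm.read_state()
m=(H>95)&(H<130)&(S>90); Q=(P-st['position'])@R.from_quat(st['ee_rot']).as_matrix()
m&=(abs(Q[...,0])<110)&(abs(Q[...,1])<80)&(Q[...,2]>-20)&(Q[...,2]<30)
q=Q[m]; print('lid in tool: x,y range',np.nanpercentile(q,[1,50,99],axis=0).round(1)); A=np.c_[q[:,:2],np.ones(len(q))]; print('plane',np.linalg.lstsq(A,q[:,2],rcond=None)[0].round(4)); print(rect(Q,m))
g=(H>8)&(H<30)&(S>110)&(Q[...,2]<40)&(abs(Q[...,1])<110); print('brass',rect(Q,g),np.nanpercentile(Q[g],[2,50,98],axis=0).round(1))
"
```

```text
clk 4.42 pos [ 546.6 -262.7  153.4] ay -178.82 zax [-0.003  0.007 -1.   ] F [-0.3  0.2 -3. ] w 10.7 j [-0.18  0.42 -0.14 -0.01 -1.01  0.21]
shift cm [ 0.05 -0.   12.04] turn -0.012
lid in tool: x,y range [[-34.  -53.5  15.2]
 [ 36.   -7.3  16.9]
 [ 68.6  52.7  18.7]]
plane [ 1.14000e-02 -2.80000e-03  1.64206e+01]
(array([-1.3, -0.1]), array([140.3, 109.4]), 0.03, 25311)
brass (array([0.7, 6.9]), array([ 72.9, 141.5]), 0.25, 4205) [[-33.2  -5.4 -63.5]
 [ 16.7  59.9  18.9]
 [ 33.6  75.5  34.6]]
```

Emit:
send_rows([
  [[-1.5,-0.1,-0.4,0,0],[-2.5,-0.2,-0.4,0,0],[-3,-0.3,0,0,0],[-3,-0.3,0,0,0],[-2.5,-0.3,0,-0.05,0],[-1.5,0,0,-0.05,0],[-0.4,0,0,-0.05,0],[0,0,0,-0.03,0],[0,0,0,0,0]],
])

```text
clock: 5.22
position: [546.2, -111.4, 146.5]
ee_rot: [0.775, -0.631, -0.015, 0.006]
contact_force: [0.5, -0.2, -1.7]
gripper_width: 10.5
```

```bash
cat > case.py <<'E'
from h import *
im,d,C,P=snap("wrist","w_case%d"%int(arm.read_state()["clock"]*100)); H,S,V=chan(im)
go(573.6,67.8,160,190.9)
th=np.radians(10.9); L=(P-[573.6,67.8,0])@np.array([[np.cos(th),-np.sin(th),0],[np.sin(th),np.cos(th),0],[0,0,1]])
near=(abs(L[...,0])<95)&(abs(L[...,1])<85)
m=near&(H>95)&(H<130)&(S>80)&(P[...,2]>50)&(P[...,2]<66); print("rim local",rect(L,m),np.nanpercentile(L[m],[1,50,99],axis=0).round(1).tolist())
k=near&(L[...,2]>69)&(L[...,2]<90)&(S<80); n,lab,st,ce=cv2.connectedComponentsWithStats(k.astype(np.uint8))
for i in range(1,n):
    if st[i,4]>15: q=L[lab==i]; print(st[i].tolist(),"min",np.percentile(q,3,axis=0).round(1),"max",np.percentile(q,97,axis=0).round(1))
E
python3 case.py
```

```text
clk 5.27 pos [ 545.9 -111.6  146.2] ay -168.38 zax [-0.032  0.011 -0.999] F [ 0.2 -0.2 -3.1] w 10.7 j [ 0.08  0.36 -0.25 -0.02 -0.99  0.13]
shift cm [-17.04  -6.28  -1.28] turn 0.013
rim local (array([  1.9, -45.5]), array([105.4,  63.3]), 3.43, 166) [[-51.7, -73.9, 50.2], [48.4, -71.9, 58.9], [56.1, -11.8, 61.5]]
[312, 341, 22, 10, 172] min [-75.  -52.9  76.3] max [-58.2 -42.5  82.9]
```

```bash
ls pics/w_case*.png; cp pics/w_case*.png pics/v5.png
```

```text
pics/w_case521.png
```

View pics/v5.png

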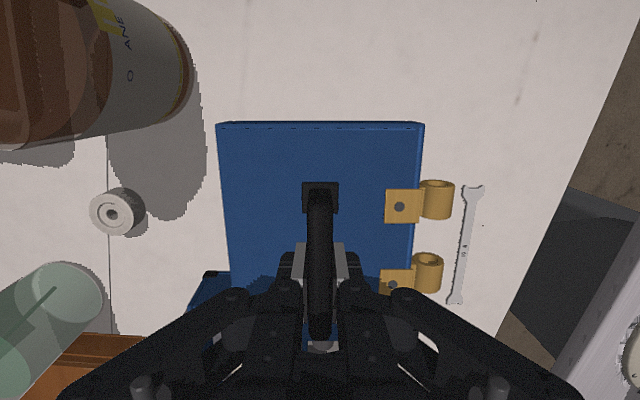

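The image's upper side is tool +x (−y), so the case lies hidden behind the gripper at the bottom of the picture. Visible rim and knuckle pieces agree with a top-camera offset of about (+2.2, −2.5) mm. The next move takes the lid above the case, then a check from the top camera.

Emit:
send_rows([
  [[-1.4,-0.6,-0.4,0,0],[-2.5,-1,-0.4,0,0],[-3,-1.2,-0.4,0,0],[-3,-1.2,-0.3,0,0],[-2.7,-1,-0.3,0,0],[-2,-0.8,-0.1,0,0],[-1.2,-0.4,0,0,0],[-0.4,-0.2,0,0,0],[0,0,0,0,0]],
])

```text
clock: 6.02
position: [574.9, 61.9, 156.9]
ee_rot: [0.769, -0.639, -0.021, 0.012]
contact_force: [0.5, 0.2, -2.5]
gripper_width: 10.4
```

```bash
cat > hov.py <<'E'
from h import *
import sys
go(576,64,float(sys.argv[1]) if len(sys.argv)>1 else 135,190.9)
st=arm.read_state(); im,d,C,P=snap("top","t%d"%int(st["clock"]*100)); H,S,V=chan(im)
th=np.radians(10.9); L=(P-[573.6,67.8,0])@np.array([[np.cos(th),-np.sin(th),0],[np.sin(th),np.cos(th),0],[0,0,1]])
near=(abs(L[...,0])<110)&(abs(L[...,1])<90)
g=near&(H>8)&(H<30)&(S>90)&(L[...,2]>50); print("brass",rect(L,g),np.nanmedian(L[g],axis=0).round(1))
b=near&(H>95)&(H<130)&(S>90)&(L[...,2]>75); print("blue",rect(L,b),np.nanpercentile(L[b][:,2],[10,50,90]).round(1))
k=near&(S<60)&(L[...,2]>66)&(L[...,2]<86); n,lab,s,ce=cv2.connectedComponentsWithStats(k.astype(np.uint8))
for i in range(1,n):
    if s[i,4]>15: q=L[lab==i]; print(s[i].tolist(),q.mean(0).round(1))
n,lab,s,ce=cv2.connectedComponentsWithStats(g.astype(np.uint8))
for i in range(1,n):
    if s[i,4]>15: q=L[lab==i]; print("brass",s[i].tolist(),q.mean(0).round(1),q.min(0).round(1),q.max(0).round(1))
E
python3 hov.py
```

```text
clk 6.02 pos [574.9  61.9 156.9] ay -169.42 zax [-0.049  0.008 -0.999] F [ 0.5  0.2 -2.5] w 10.4 j [ 0.37  0.39 -0.17 -0.03 -1.05 -0.17]
shift cm [-0.15 -0.25  2.18] turn -0.006
brass (array([-21.3,  -5.8]), array([ 72.8, 119.8]), 87.82, 242) [-60.   13.4 140. ]
blue (array([-12.2,  -3.2]), array([ 96.7, 140.6]), 3.1, 709) [135.7 139.2 142.6]
[330, 231, 8, 9, 50] [-70.1 -49.8  78. ]
[312, 234, 8, 9, 53] [-69.8   0.3  78. ]
[294, 238, 8, 8, 53] [-69.9  50.4  78.7]
brass [322, 222, 9, 17, 117] [-61.3 -27.6 140.9] [-80.7 -40.7  77.9] [-39.4 -16.8 251. ]
brass [302, 225, 10, 17, 123] [-59.7  22.4 140. ] [-80.3  12.9 120.5] [-38.9  32.3 146.8]
```

```bash
cat > hinge.py <<'E'
from h import *
st=arm.read_state(); M=R.from_quat(st["ee_rot"]).as_matrix(); th=np.radians(10.9); c,s=np.cos(th),np.sin(th)
def loc(t): p=st["position"]+M@np.array(t)-[575.6,65.8,0]; return np.round([c*p[0]+s*p[1],-s*p[0]+c*p[1],p[2]],1)
print("clk",st["clock"],"pos",st["position"].round(1),"yaw err",round(np.degrees(np.arctan2(M[1,1],M[0,1]))%360-190.9,2),"tool z in local",round(c*M[0,2]+s*M[1,2],3),round(-s*M[0,2]+c*M[1,2],3),"F",st["contact_force"].round(1))
print("hinge local",loc((-1.3,68.9,29)),"want -69,0,72; +x edge",loc((-1.3,-55.1,41)),"want 55,0,60; -x edge",loc((-1.3,54.9,41)))
E
python3 hinge.py
```

```text
clk 6.0667 pos [574.6  61.3 156.8] yaw err -0.36 tool z in local -0.047 0.017 F [ 0.1 -0.5 -3.5]
hinge local [-72.   -2.  131.1] want -69,0,72; +x edge [ 51.2  -2.6 113.3] want 55,0,60; -x edge [-58.6  -1.9 118.4]
```

Emit:
send_rows([
  [[-0.2,-0.4,0,0,0],[0,-0.1,0.8,0,0],[0,-0.1,1.0,0,0],[0,0,0.4,0,0]],
])

```text
clock: 6.4
position: [579.1, 60.7, 133.0]
ee_rot: [0.767, -0.641, -0.022, 0.013]
contact_force: [-0.4, -0.0, -2.4]
gripper_width: 10.3
```

```bash
python3 hinge.py; python3 hov.py
```

```text
clk 6.4 pos [579.1  60.7 133. ] yaw err -0.68 tool z in local -0.047 0.017 F [-0.4 -0.  -2.4]
hinge local [-67.7  -3.  107.3] want -69,0,72; +x edge [55.6 -4.3 89.5] want 55,0,60; -x edge [-54.3  -3.   94.7]
clk 6.4 pos [579.1  60.7 133. ] ay -169.78 zax [-0.049  0.008 -0.999] F [-0.4 -0.  -2.4] w 10.3 j [ 0.37  0.42 -0.19 -0.03 -1.   -0.17]
shift cm [-0.38  0.25 -0.18] turn -0.012
brass (array([-16.9,  -5.4]), array([ 71.3, 118.3]), 89.42, 230) [-55.2  11.5 116.1]
blue (array([-5.9, -4.7]), array([100.6, 138.6]), 1.3, 665) [111.9 115.1 118.5]
[331, 231, 7, 9, 50] [-70.4 -50.   78.7]
[312, 234, 8, 9, 55] [-69.9   0.6  78.2]
[294, 238, 8, 8, 54] [-69.8  50.3  78.1]
brass [322, 221, 9, 17, 113] [-56.6 -29.3 116.7] [-76.2 -40.6  58.2] [-34.2 -17.9 231. ]
brass [303, 225, 9, 16, 115] [-55.9  20.9 115.8] [-75.8  10.4  59.7] [-35.3  30.8 124.3]
```

Emit:
send_rows([
  [[-0.4,0,0,-0.012,0],[-0.2,0,0,0,0],[0,0,0.3,0,0]],
])

```text
clock: 6.7
position: [577.0, 65.6, 128.7]
ee_rot: [0.771, -0.637, -0.022, 0.014]
contact_force: [-0.4, -0.4, -2.4]
gripper_width: 10.7
```

```bash
python3 hinge.py
```

```text
clk 6.7 pos [577.   65.6 128.7] yaw err -0.02 tool z in local -0.05 0.017 F [-0.4 -0.4 -2.4]
hinge local [-68.9   1.4 103.2] want -69,0,72; +x edge [54.3  1.6 85. ] want 55,0,60; -x edge [-55.6   1.6  90.5]
```

Emit:
send_rows([
  [[0,-0.05,0.6,0,0],[0.05,-0.05,0.6,0,0],[0,-0.05,0.5,0,0]],
])

```text
clock: 6.95
position: [578.2, 66.1, 111.4]
ee_rot: [0.771, -0.637, -0.022, 0.013]
contact_force: [-0.5, -0.9, -2.7]
gripper_width: 10.6
```

```bash
python3 hinge.py; python3 hov.py
```

```text
clk 6.95 pos [578.2  66.1 111.4] yaw err 0.02 tool z in local -0.047 0.017 F [-0.5 -0.9 -2.7]
hinge local [-67.5   1.6  85.7] want -69,0,72; +x edge [55.8  1.9 67.9] want 55,0,60; -x edge [-54.1   1.8  73.1]
clk 6.95 pos [578.2  66.1 111.4] ay -169.08 zax [-0.049  0.008 -0.999] F [-0.5 -0.9 -2.7] w 10.6 j [ 0.38  0.45 -0.21 -0.03 -0.96 -0.17]
shift cm [ 0.13  0.37 -2.35] turn 0.0
brass (array([-14.1,  -0.2]), array([ 69.3, 125.3]), 89.53, 225) [-55.1  16.5  95.1]
blue (array([-7.6,  0.1]), array([ 98.4, 139. ]), 3.5, 641) [90.3 93.8 97.4]
[330, 231, 8, 9, 52] [-70.1 -49.3  78.4]
[312, 234, 8, 9, 55] [-69.9   0.6  78.2]
[294, 238, 8, 8, 54] [-69.9  50.3  78.8]
brass [320, 223, 9, 16, 110] [-56.6 -24.3  95.8] [-76.6 -34.5  59.4] [-34.8 -13.2 208.8]
brass [301, 226, 10, 17, 111] [-56.   25.5  95.2] [-76.5  16.2  85.7] [-35.   35.  101.7]
```

Emit:
send_rows([
  [[0,0.05,0.4,0,0],[0,0,0.4,0,0],[0,0,0.2,0,0]],
])

```text
clock: 7.25
position: [576.3, 66.4, 103.1]
ee_rot: [0.771, -0.636, -0.022, 0.014]
contact_force: [-6.3, 0.8, 15.1]
gripper_width: 10.7
```

```bash
python3 hinge.py
```

```text
clk 7.25 pos [576.3  66.4 103.1] yaw err 0.14 tool z in local -0.05 0.016 F [-6.3  0.8 15.1]
hinge local [-69.4   2.   77.6] want -69,0,72; +x edge [53.8  2.5 59.5] want 55,0,60; -x edge [-56.1   2.2  64.9]
```

Emit:
send_rows([
  [[0,0,0,0,0.3],[0,0,0,0,0.6],[0,0,0,0,1],[0,0,0,0,1],[0,0,-1,0,1],[0,0,-2.5,0,1],[0,0,-3.5,0,1],[0,0,-3.5,0,1],[0,0,-3,0,1],[0,0,0,0,1]],
])

```text
clock: 8.08
position: [583.9, 64.4, 245.7]
ee_rot: [0.772, -0.636, -0.021, 0.016]
contact_force: [0.3, 0.9, 1.1]
gripper_width: 85.5
```

```bash
python3 hov.py
```

```text
clk 8.08 pos [583.9  64.4 245.7] ay -168.94 zax [-0.053  0.003 -0.999] F [0.3 0.9 1.1] w 85.5 j [ 0.37  0.34 -0.02 -0.02 -1.26 -0.17]
shift cm [ 0.03  0.22 11.09] turn 0.003
brass (array([-14.7,   0.9]), array([126.7,  69.1]), 0.28, 213) [-57.   16.7  82.1]
blue (array([-4.6,  1.1]), array([137.4, 116.7]), 89.24, 1245) [80.1 83.1 86.2]
[287, 190, 9, 7, 48] [64.9 44.7 76.7]
[330, 231, 8, 9, 54] [-70.1 -49.3  78.5]
[309, 233, 11, 10, 63] [-67.9   0.9  78.1]
[293, 237, 9, 9, 58] [-69.1  50.5  78.3]
brass [320, 224, 9, 16, 104] [-57.4 -24.1  81.7] [-77.6 -33.9  71. ] [-36.3 -14.7  88.6]
brass [301, 228, 10, 16, 108] [-57.8  26.   81.4] [-78.2  16.3  73.5] [-37.3  35.3  87.9]
```

The lid is seated: its top reads about 83 mm, flat, and the brass knuckles sit midway between the steel ones. Now for the pin, passing the wash bottle wide and high.

Emit:
send_rows([
  [[-1,-0.5,-0.6,0,1],[-2,-1,-0.8,0,1],[-2.5,-1.2,-0.9,0,1],[-2.5,-1.2,-0.9,0,1],[-2,-0.9,-0.9,0,1],[-2,-0.5,-0.3,0,1],[-2,0,0,0,1],[-2,0,0,0,1],[-2,0,0,0,1],[-2,0.2,0,0,1]],
])

```text
clock: 8.97
position: [595.6, 273.6, 281.7]
ee_rot: [0.768, -0.64, -0.027, 0.023]
contact_force: [-0.1, 0.1, 0.0]
gripper_width: 85.4
```

Emit:
send_rows([
  [[-2,0.2,0.5,0,1],[-2,0.2,1,0,1],[-2,0.2,1.5,-0.07,1],[-1.5,0.2,2,-0.08,1],[-1,0.2,2,-0.08,1],[-1,0,1.5,-0.08,1],[0,0,1,-0.08,1],[0,0,0.5,-0.03,1],[0,0,0,0,1]],
])

```text
clock: 9.72
position: [549.0, 370.0, 169.9]
ee_rot: [0.89, -0.454, -0.035, 0.024]
contact_force: [-0.4, 0.3, 0.5]
gripper_width: 85.4
```

```bash
cat > pin.py <<'E'
from h import *
im,d,C,P=snap("wrist","w_pin%d"%int(arm.read_state()["clock"]*100)); H,S,V=chan(im)
near=(abs(P[...,0]-570)<60)&(abs(P[...,1]-350)<60)
m=near&(S>130)&((H<8)|(H>172)); print("red",rect(P,m&(P[...,2]>33)),np.nanpercentile(P[m][:,2],[5,50,95]).round(1),rect(P,m))
go(570.8,349.4,80,215.8)
E
python3 pin.py
```

```text
red (array([569.6, 357.5]), array([137.7,  59.9]), 36.51, 1241) [ 34.9  40.1 244.8] (array([569.6, 357.5]), array([137.7,  59.9]), 36.51, 1298)
clk 9.77 pos [549.2 369.9 170.2] ay -144.09 zax [-0.084 -0.011 -0.996] F [-0.1  0.3 -0.1] w 85.2 j [ 0.81  0.53  0.11 -0.06 -1.21 -0.16]
shift cm [ 3.29 -1.22  8.83] turn 0.002
```

Tool tilt has built up to about 5°. Before gripping I'll test how motion affects it by backing off and returning.

Emit:
send_rows([
  [[1.5,0,0,0,1],[2.5,0,0,0,1],[2.5,0,0,0,1],[2.5,0,0,0,1],[1.5,0,0,0,1],[0,0,0,0,1]],
])

```text
clock: 10.27
position: [614.9, 279.5, 167.6]
ee_rot: [0.889, -0.456, -0.034, 0.023]
contact_force: [0.1, 0.2, -0.2]
gripper_width: 85.4
```

```bash
python3 -c "
from h import *
go(570.8,349.4,80,215.8)"
```

```text
clk 10.27 pos [614.9 279.5 167.6] ay -144.29 zax [-0.081 -0.01  -0.997] F [ 0.1  0.2 -0.2] w 85.4 j [ 0.65  0.55  0.14 -0.04 -1.23 -0.01]
shift cm [-7.91 -1.13  9.02] turn -0.002
```

Emit:
send_rows([
  [[0,0,-2.5,0,1],[0,0,-2.5,0,1],[0,0,-2.5,0,1],[0,0,0,0,1]],
])

```text
clock: 10.6
position: [621.9, 276.7, 244.2]
ee_rot: [0.887, -0.46, -0.035, 0.025]
contact_force: [0.1, 0.2, 1.4]
gripper_width: 85.4
```

```bash
python3 -c "
from h import *
go(570.8,349.4,80,215.8)"
```

```text
clk 10.6 pos [621.9 276.7 244.2] ay -144.71 zax [-0.085 -0.012 -0.996] F [0.1 0.2 1.4] w 85.4 j [ 0.64  0.52  0.27 -0.04 -1.4  -0.01]
shift cm [-8.24 -1.28 16.7 ] turn -0.009
```

Emit:
send_rows([
  [[0,0,0,0.12,1],[0,0,0,0.12,1],[0,0,0,0.12,1],[0,0,0,0.12,1],[0,0,0,0,1]],
])

```text
clock: 11.02
position: [622.9, 277.9, 249.5]
ee_rot: [0.745, -0.666, -0.027, 0.028]
contact_force: [0.1, 0.3, 0.7]
gripper_width: 85.6
```

```bash
python3 -c "
from h import *
go(570.8,349.4,80,215.8)"
```

```text
clk 11.02 pos [622.9 277.9 249.5] ay -173.54 zax [-0.077 -0.005 -0.997] F [0.1 0.3 0.7] w 85.6 j [ 0.64  0.51  0.27 -0.04 -1.4  -0.52]
shift cm [-7.63  3.05 17.26] turn -0.512
```

Emit:
send_rows([
  [[0,3,0,0,1],[0,3,0,0,1],[0,3,0,0,1],[0,0,0,0,1]],
])

```text
clock: 11.35
position: [531.1, 267.0, 253.7]
ee_rot: [0.748, -0.662, -0.028, 0.029]
contact_force: [-0.3, 0.1, -0.1]
gripper_width: 85.4
```

```bash
python3 -c "
from h import *
go(570.8,349.4,80,215.8)"
```

```text
clk 11.35 pos [531.1 267.  253.7] ay -173.01 zax [-0.079 -0.006 -0.997] F [-0.3  0.1 -0.1] w 85.4 j [ 0.71  0.36  0.04 -0.05 -1.32 -0.58]
shift cm [-7.64 -6.31 16.94] turn -0.503
```

Emit:
send_rows([
  [[-1.2,-1,2,0,1],[-2,-1.7,3,0,1],[-2.2,-1.8,3,0,1],[-1.5,-1.2,2,0,1],[-0.5,-0.5,1,-0.1,1],[0,0,0,-0.12,1],[0,0,0,-0.12,1],[0,0,0,-0.12,1],[0,0,0,-0.03,1],[0,0,0,0,1]],
])

```text
clock: 12.18
position: [578.7, 354.8, 138.9]
ee_rot: [0.897, -0.44, -0.031, 0.015]
contact_force: [0.2, -0.2, -0.1]
gripper_width: 85.6
```

```bash
sed -i 's/P\[...,2\]>33/(P[...,2]>34)\&(P[...,2]<50)/' pin.py; python3 pin.py
```

```text
red (array([572.8, 352.5]), array([19.3, 48. ]), 36.41, 1220) [ 20.9  39.9 211.2] (array([578.1, 353.8]), array([129.6,  51.3]), 29.46, 1515)
clk 12.23 pos [578.7 354.8 139. ] ay -142.25 zax [-0.069  0.    -0.998] F [ 0.4 -0.3 -0.3] w 85.7 j [ 0.77  0.57  0.1  -0.05 -1.15 -0.08]
shift cm [0.19 0.63 5.94] turn 0.034
```

Emit:
send_rows([
  [[0,0,2,0.03,1],[0,0,3,0,1],[0,-0.2,2.5,0,1],[0,-0.2,1,0,1],[0,0,0,0,1]],
])

```text
clock: 12.65
position: [579.7, 359.4, 55.4]
ee_rot: [0.89, -0.454, -0.029, 0.011]
contact_force: [-0.2, 0.4, -0.3]
gripper_width: 85.4
```

```bash
python3 -c "
from h import *
go(571.5,352.5,6,216.4)"
```

```text
clk 12.65 pos [579.7 359.4  55.4] ay -143.99 zax [-0.061  0.007 -0.998] F [-0.2  0.4 -0.3] w 85.4 j [ 0.77  0.65  0.02 -0.06 -0.98 -0.11]
shift cm [0.28 0.85 4.97] turn -0.007
```

Emit:
send_rows([
  [[0.3,0.8,0,0,1],[0.1,0.2,2,0,1],[0.1,0.1,1.5,0,1],[0,0,0.3,0,1]],
])

```text
clock: 12.98
position: [574.3, 350.1, 23.0]
ee_rot: [0.891, -0.453, -0.026, 0.006]
contact_force: [0.6, -0.8, -0.1]
gripper_width: 85.8
```

```bash
python3 -c "
from h import *
go(571.5,352.5,6,216.4)"
```

```text
clk 12.98 pos [574.3 350.1  23. ] ay -143.91 zax [-0.052  0.012 -0.999] F [ 0.6 -0.8 -0.1] w 85.8 j [ 0.77  0.67 -0.04 -0.06 -0.89 -0.1 ]
shift cm [-0.29  0.03  1.71] turn -0.005
```

Emit:
send_rows([
  [[-0.2,0,0.9,0,1],[0,0,0.7,0,1],[0,0,0,0,0.5],[0,0,0,0,0.5]],
])

```text
clock: 13.32
position: [574.1, 353.0, 10.6]
ee_rot: [0.891, -0.453, -0.025, 0.003]
contact_force: [0.6, 1.1, -0.6]
gripper_width: 63.7
```

```bash
python3 -c "
from h import *
go(571.5,352.5,6,216.4)"
```

```text
clk 13.32 pos [574.1 353.   10.6] ay -143.87 zax [-0.047  0.016 -0.999] F [ 0.6  1.1 -0.6] w 63.7 j [ 0.77  0.69 -0.05 -0.06 -0.86 -0.1 ]
shift cm [-0.09  0.23  0.47] turn -0.005
```

Emit:
send_rows([
  [[0,0.2,0.4,0,0.3],[0,0,0,0,0.3],[0,0,0.1,0,0],[0,0,0.1,0,0],[0,0,0.05,0,0],[0,0,0,0,0],[0,0,0,0,0]],
])

```text
clock: 13.9
position: [573.3, 353.0, 7.0]
ee_rot: [0.891, -0.453, -0.024, 0.001]
contact_force: [0.1, -0.1, 0.1]
gripper_width: 19.5
```

```bash
python3 -c "
from h import *
go(571.5,352.5,6,216.4)"
```

```text
clk 13.9 pos [573.3 353.    7. ] ay -143.81 zax [-0.043  0.019 -0.999] F [ 0.1 -0.1  0.1] w 19.5 j [ 0.77  0.69 -0.06 -0.06 -0.84 -0.1 ]
shift cm [-0.06  0.17  0.1 ] turn -0.004
```

Pin gripped, opening 19.5 mm. Lifting above all the bottles.

Emit:
send_rows([
  [[0,0,-1,0,0],[0,0,-2,0,0],[0,0,-3,0,0],[0,0,-3.5,0,0],[0,0,-3.5,0,0],[0,0,-3.5,0,0],[0,0,-3.5,0,0],[0,0,-3.5,0,0],[0,0,-3.5,0,0],[0,0,-2,0,0]],
])

```text
clock: 14.73
position: [583.7, 344.4, 303.5]
ee_rot: [0.891, -0.454, -0.028, 0.01]
contact_force: [1.6, 1.4, -0.2]
gripper_width: 18.9
```

```bash
python3 -c "
from h import *
go(500,-20,300,190.9)"
```

```text
clk 14.73 pos [583.7 344.4 303.5] ay -143.97 zax [-0.058  0.007 -0.998] F [ 1.6  1.4 -0.2] w 18.9 j [ 0.75  0.47  0.34 -0.04 -1.48 -0.12]
shift cm [24.59 28.16  0.6 ] turn 0.439
```

Emit:
send_rows([
  [[1.2,1.4,-0.1,0,0],[2.2,2.5,-0.1,0,0],[2.4,2.8,-0.1,0,0],[2.4,2.8,-0.1,0,0],[2.4,2.8,-0.1,0,0],[2.4,2.8,-0.1,0,0],[2.4,2.8,-0.1,0,0],[2.4,2.8,-0.1,0,0],[2.4,2.8,-0.1,0,0],[2.4,2.4,0,0,0]],
])

```text
clock: 15.57
position: [505.1, 2.2, 322.4]
ee_rot: [0.893, -0.449, -0.022, 0.001]
contact_force: [0.6, -0.2, -0.7]
gripper_width: 19.4
```

```bash
python3 -c "
from h import *
go(475,-265,300,190.9)"
```

```text
clk 15.57 pos [505.1   2.2 322.4] ay -143.39 zax [-0.041  0.019 -0.999] F [ 0.6 -0.2 -0.7] w 19.4 j [ 0.31  0.15 -0.08 -0.03 -1.38  0.34]
shift cm [19.74 18.3   1.85] turn 0.449
```

Emit:
send_rows([
  [[2.4,2.3,0,0,0],[2.4,2.3,0,0,0],[2.4,2.3,0,0,0],[2.4,2.3,0,0,0],[2.4,2.3,0,0,0],[2.4,2.3,0.5,0,0],[2.2,2.0,1,0,0],[1,1,2,0,0],[0,0,2,0,0],[0,0,1,0,0]],
])

```text
clock: 16.4
position: [465.7, -257.0, 260.9]
ee_rot: [0.891, -0.453, -0.014, -0.002]
contact_force: [0.5, 0.7, -1.2]
gripper_width: 19.4
```

Emit:
send_rows([
  [[0,0,1,0.08,0],[0,0,2,0.1,0],[0,0,2,0.1,0],[0,0,2,0.1,0],[0,0,2,0.05,0],[0,0,1,0,0],[0,0,0,0,0]],
])

```text
clock: 16.98
position: [460.2, -256.5, 157.5]
ee_rot: [0.765, -0.644, -0.015, 0.001]
contact_force: [0.0, -0.3, -1.1]
gripper_width: 19.4
```

```bash
python3 -c "
from h import *
go(475,-265,60,190.9)"
```

```text
clk 16.98 pos [ 460.2 -256.5  157.5] ay -170.13 zax [-0.023  0.018 -1.   ] F [ 0.  -0.3 -1.1] w 19.4 j [-0.21  0.3  -0.31 -0.02 -0.98  0.39]
shift cm [ 1.3  -1.51  9.69] turn -0.018
```

Emit:
send_rows([
  [[0.5,-0.6,1.5,-0.018,0],[0.5,-0.6,2.5,0,0],[0,0,3,0,0],[0,0,3,0,0],[0,0,2,0,0],[0,0,1,0,0]],
])

```text
clock: 17.48
position: [479.3, -265.1, 32.6]
ee_rot: [0.772, -0.635, -0.005, -0.003]
contact_force: [-0.1, -0.8, -0.4]
gripper_width: 19.6
```

```bash
python3 -c "
from h import *
go(475,-265,7,190.9)"
```

```text
clk 17.48 pos [ 479.3 -265.1   32.6] ay -168.86 zax [-0.004  0.011 -1.   ] F [-0.1 -0.8 -0.4] w 19.6 j [-0.21  0.49 -0.41 -0.02 -0.68  0.42]
shift cm [-0.06  0.41  2.56] turn 0.004
```

Emit:
send_rows([
  [[0,0,1,0,0],[0,0,0.9,0,0],[0,0,0.4,0,0],[0,0,0.1,0,0]],
])

```text
clock: 17.82
position: [481.1, -265.4, 8.3]
ee_rot: [0.773, -0.635, -0.004, -0.003]
contact_force: [0.9, 0.6, -1.3]
gripper_width: 19.0
```

```bash
python3 -c "
from h import *
go(475,-265,7,190.9)"
```

```text
clk 17.82 pos [ 481.1 -265.4    8.3] ay -168.79 zax [-0.001  0.01  -1.   ] F [ 0.9  0.6 -1.3] w 19.0 j [-0.21  0.52 -0.42 -0.02 -0.63  0.42]
shift cm [-0.16  0.59  0.13] turn 0.005
```

Emit:
send_rows([
  [[0,0,0.1,0,0.4],[0,0,0,0,0.4],[0,0,0,0,0.4],[0,0,0,0,0.4],[0,0,0,0,0.4]],
])

```text
clock: 18.23
position: [484.4, -266.4, 11.3]
ee_rot: [0.773, -0.634, 0.0, -0.005]
contact_force: [-0.1, 0.2, -0.6]
gripper_width: 34.0
```

Run:
```python
from h import *
go(475,-265,7,190.9)
im,d,C,P=snap("top","t_pin"); H,S,V=chan(im)
near=(abs(P[...,0]-470)<70)&(P[...,1]>-310)&(P[...,1]<-60)
m=near&(S>130)&((H<8)|(H>172))&(P[...,2]<50); print("red",rect(P,m),np.nanmedian(P[m],axis=0))
s=near&(P[...,2]>8)&(P[...,2]<35)&(P[...,1]>-205)&(P[...,1]<-105); q=P[s]; print(len(q)); 
from numpy.linalg import lstsq
for a,b in((-205,-170),(-170,-140),(-140,-110)):
    w=q[(q[:,1]>a)&(q[:,1]<b)]; print(len(w),np.median(w,axis=0).round(1))
vx,vy,x0,y0=cv2.fitLine(q[:,:2].astype(np.float32),cv2.DIST_HUBER,0,.01,.01).ravel(); print("pin yaw",np.degrees(np.arctan2(vy,vx))%180)
x0,y0=100,0
uv=proj(C,[[480,-200,20]])[0].astype(int); c=im[max(0,uv[1]-50):uv[1]+50,uv[0]-80:uv[0]+80]; cv2.imwrite("pics/v6.png",cv2.resize(c,None,fx=4,fy=4))
```

```text
clk 18.23 pos [ 484.4 -266.4   11.3] ay -168.72 zax [ 0.007  0.007 -1.   ] F [-0.1  0.2 -0.6] w 34.0 j [-0.21  0.52 -0.42 -0.01 -0.63  0.42]
shift cm [-0.32  0.9   0.42] turn 0.007
red (array([ 476.1, -248.5]), array([11.5, 17. ]), 1.35, 27) [ 475.87825024 -245.30140737   37.64307418]
0
0 [nan nan nan]
0 [nan nan nan]
0 [nan nan nan]
  return _methods._mean(a, axis=axis, dtype=dtype,
  ret = um.true_divide(
Traceback (most recent call last):
cv2.error: OpenCV(4.12.0) /io/opencv/modules/imgproc/src/linefit.cpp:50: error: (-215:Assertion failed) count > 0 in function 'fitLine2D_wods'
```

Run:
```python
from h import *
im,d=load("pics/t_pin.npz"); C=cam("top"); P=cloud(C,d)
uv=proj(C,[[480,-190,20]])[0].astype(int); print(uv); c=im[uv[1]-50:uv[1]+50,uv[0]-80:uv[0]+80]; cv2.imwrite("pics/v6.png",cv2.resize(c,None,fx=4,fy=4))
w=P[uv[1]-30:uv[1]+30,uv[0]-40:uv[0]+50]; m=(w[...,2]>6)&(w[...,2]<40); print(m.sum(), w[m][::12].round(0).tolist()[:20])
```

```text
[401 249]
138 [[533.0, -75.0, 13.0], [516.0, -80.0, 17.0], [513.0, -92.0, 17.0], [507.0, -75.0, 16.0], [504.0, -86.0, 16.0], [479.0, -240.0, 39.0], [476.0, -251.0, 40.0], [473.0, -251.0, 37.0], [470.0, -249.0, 37.0], [468.0, -246.0, 36.0], [462.0, -259.0, 39.0], [445.0, -88.0, 20.0]]
```

View pics/v6.png

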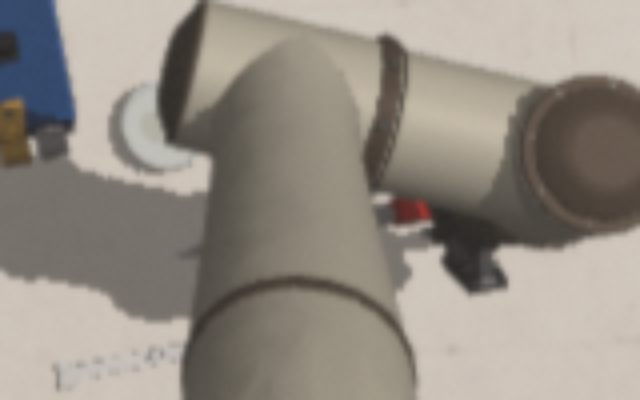

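The arm hides most of the pin from the top camera: only a sliver of red at (410,210) of the crop and the tip near (190,255) show. The tip position fits a yaw of about 101°. Regripping.

Emit:
send_rows([
  [[0,0,0.4,0,0.4],[0,0,0,0,0.4],[0,0,0.05,0,0],[0,0,0.05,0,0],[0,0,0,0,0],[0,0,0,0,0],[0,0,0,0,0],[0,0,0,0,0]],
])

```text
clock: 18.95
position: [484.7, -266.6, 7.2]
ee_rot: [0.773, -0.634, 0.001, -0.005]
contact_force: [-0.6, 0.4, 1.3]
gripper_width: 19.2
```

Run:
```python
from h import *
go(475,-265,7,190.9)
st=arm.read_state(); im,d,C,P=snap("wrist","w_rg"); H,S,V=chan(im)
Q=(P-st["position"])@R.from_quat(st["ee_rot"]).as_matrix()
m=(S>130)&((H<8)|(H>172))&(abs(Q[...,0])<60)&(abs(Q[...,1])<16)&(abs(Q[...,2])<60); print("red in tool",m.sum(),np.nanpercentile(Q[m],[2,50,98],axis=0).round(1)); print(rect(Q,m), np.nanmedian(P[m],axis=0).round(1))
im2,d2=optics.get_image("scene"); C2=cam("scene"); cv2.imwrite("pics/sc2.png",im2); uv=proj(C2,[[470,-190,40]])[0].astype(int); print(uv); x,y=max(0,min(uv[0]-80,480)),max(0,uv[1]-60); cv2.imwrite("pics/v7.png",cv2.resize(im2[y:y+120,x:x+160],None,fx=4,fy=4))
```

```text
clk 18.95 pos [ 484.7 -266.6    7.2] ay -168.67 zax [ 0.008  0.006 -1.   ] F [-0.6  0.4  1.3] w 19.2 j [-0.21  0.53 -0.42 -0.01 -0.62  0.42]
shift cm [-0.35  0.92  0.01] turn 0.007
red in tool 5166 [[-23.   -9.7 -34.2]
 [  8.1  -0.6 -32.5]
 [ 22.6   8.7  -2.6]]
(array([-7.5,  2.1]), array([27.7, 62.4]), 82.0, 5166) [ 486.  -274.7   39.6]
[395 178]
```

```bash
cat > ph.py <<'E'
from h import *
st=arm.read_state(); M=R.from_quat(st["ee_rot"]).as_matrix(); th=np.radians(10.9); c,s=np.cos(th),np.sin(th)
Lm=np.array([[c,s,0],[-s,c,0],[0,0,1]])
def loc(t): return (Lm@(st["position"]+M@np.array(t)-[575.6,65.8,0])).round(1)
print("clk",round(st["clock"],2),"pos",st["position"].round(1),"F",st["contact_force"].round(1),"T",st["wrist_torque"].round(2),"w",round(st["gripper_width"],1),"j",st["joints"].round(2))
p0=np.array([0,-.3,-12.8]); d0=np.array([-1,0,0.0045]); d0/=np.linalg.norm(d0)
dl=Lm@M@d0; print("pin dir local",dl.round(4),"grip",loc(p0),"collar",loc(p0+41*d0),"mid",loc(p0+101*d0),"tip",loc(p0+181*d0)); print("tool xyz in local",(Lm@M).round(3).tolist())
E
python3 ph.py
```

```text
clk 19.05 pos [ 484.7 -266.6    7.2] F [0.4 0.2 2.3] T [0.09 0.14 0.02] w 19.2 j [-0.21  0.53 -0.42 -0.01 -0.62  0.42]
pin dir local [-7.4e-03  1.0e+00  4.0e-04] grip [-151.9 -309.3   20. ] collar [-152.2 -268.3   20. ] mid [-152.7 -208.3   20. ] tip [-153.3 -128.3   20. ]
tool xyz in local [[0.007, -1.0, 0.009], [-1.0, -0.007, 0.005], [-0.005, -0.009, -1.0]]
```

Emit:
send_rows([
  [[0,0,-1,0,0],[0,0,-2,0,0],[0,0,-2,0,0],[0,0,-2,0,0],[0,0,-0.5,0,0],[0,0,0,0,0]],
])

```text
clock: 19.55
position: [482.2, -266.6, 84.7]
ee_rot: [0.773, -0.634, -0.002, -0.004]
contact_force: [-0.0, 0.2, -1.0]
gripper_width: 19.5
```

```bash
python3 ph.py
```

```text
clk 19.55 pos [ 482.2 -266.6   84.7] F [-0.   0.2 -1. ] T [-0.02 -0.01 -0.01] w 19.5 j [-0.22  0.41 -0.36 -0.01 -0.8   0.42]
pin dir local [-0.0064  1.      0.0032] grip [-154.3 -308.8   97.5] collar [-154.6 -267.8   97.6] mid [-155.  -207.8   97.8] tip [-155.5 -127.8   98. ]
tool xyz in local [[0.006, -1.0, 0.004], [-1.0, -0.006, 0.008], [-0.008, -0.004, -1.0]]
```

Emit:
send_rows([
  [[-0.3,-1,0,0.006,0],[-0.5,-1.6,0,0,0],[-0.6,-1.6,0,0,0],[-0.6,-1.6,0.2,0,0],[-0.5,-1.4,0.2,0,0],[-0.4,-0.9,0.3,0,0],[-0.2,-0.4,0.3,0,0],[0,0,0,0,0]],
])

```text
clock: 20.22
position: [567.7, -212.3, 68.2]
ee_rot: [0.771, -0.636, -0.005, -0.002]
contact_force: [-1.1, -0.0, -0.6]
gripper_width: 19.2
```

```bash
python3 ph.py
```

```text
clk 20.22 pos [ 567.7 -212.3   68.2] F [-1.1 -0.  -0.6] T [-0.04  0.02 -0.04] w 19.2 j [-0.1   0.51 -0.23 -0.01 -0.83  0.3 ]
pin dir local [-0.0012  1.      0.0066] grip [ -60.  -271.7   81. ] collar [ -60.1 -230.7   81.2] mid [ -60.2 -170.7   81.6] tip [-60.3 -90.7  82.2]
tool xyz in local [[0.001, -1.0, -0.003], [-1.0, -0.001, 0.011], [-0.011, 0.003, -1.0]]
```

Emit:
send_rows([
  [[0,0.6,0.4,0,0],[0,0.3,0.3,0,0],[0,0,0,0,0]],
])

```text
clock: 20.47
position: [556.8, -213.4, 59.0]
ee_rot: [0.772, -0.636, -0.007, -0.002]
contact_force: [-0.1, 0.6, -0.9]
gripper_width: 19.1
```

```bash
python3 ph.py
python3 - <<'E'
from h import *
im,d,C,P=snap("top","t_ins"); im2,d2,C2,P2=snap("scene","s_ins")
def crop(C,im,p,w,h,f):
    u=proj(C,[p])[0].astype(int); x=int(np.clip(u[0]-w//2,0,640-w)); y=int(np.clip(u[1]-h//2,0,400-h)); print(u,x,y); return cv2.resize(im[y:y+h,x:x+w],None,fx=f,fy=f,interpolation=cv2.INTER_CUBIC)
a=crop(C,im,[512,0,72],100,75,4); b=crop(C2,im2,[512,0,72],100,75,4); cv2.imwrite("pics/v8.png",np.hstack([a,b]))
E
```

```text
clk 20.47 pos [ 556.8 -213.4   59. ] F [-0.1  0.6 -0.9] T [-0.05 -0.    0.05] w 19.1 j [-0.1   0.51 -0.26 -0.01 -0.81  0.3 ]
pin dir local [-0.0016  1.      0.0081] grip [ -70.9 -270.8   71.7] collar [ -71.  -229.8   72.1] mid [ -71.1 -169.8   72.6] tip [-71.2 -89.8  73.2]
tool xyz in local [[0.002, -1.0, -0.006], [-1.0, -0.002, 0.013], [-0.013, 0.006, -1.0]]
[335 235] 285 198
[362 191] 312 154
```

View pics/v8.png

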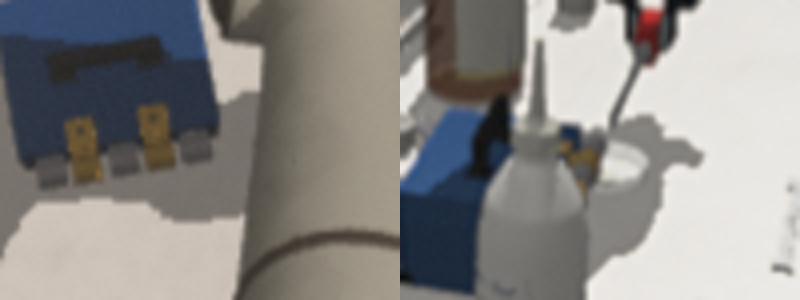

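Run:
```python
from h import *
th=np.radians(10.9); c,s=np.cos(th),np.sin(th)
W=lambda l,o:[o[0]+c*l[0]-s*l[1],o[1]+s*l[0]+c*l[1],l[2]]
im,d=load("pics/s_ins.npz"); C=cam("scene"); P=cloud(C,d)
for n,o in(("tcpframe",(575.6,65.8)),("topframe",(573.6,67.8))):
    print(n,"tip",proj(C,W((-71.2,-89.8,73.2),o)).round(1),"grip",proj(C,W((-70.9,-270.8,71.7),o)).round(1),"knk -60",proj(C,[W((-69,-60,72),o),W((-69,-60,82),o),W((-59,-60,72),o),W((-79,-60,72),o)]).round(1).tolist())
c2=im[165:210,345:400]; cv2.imwrite("pics/v9.png",cv2.resize(c2,None,fx=12,fy=12,interpolation=cv2.INTER_NEAREST))
```

```text
tcpframe tip [[363.9 185.6]] grip [[374.6 163.2]] knk -60 [[361.2, 190.0], [361.3, 187.2], [358.1, 189.6], [364.3, 190.4]]
topframe tip [[364.2 186. ]] grip [[374.9 163.5]] knk -60 [[361.5, 190.4], [361.6, 187.6], [358.4, 190.0], [364.7, 190.9]]
```

View pics/v9.png

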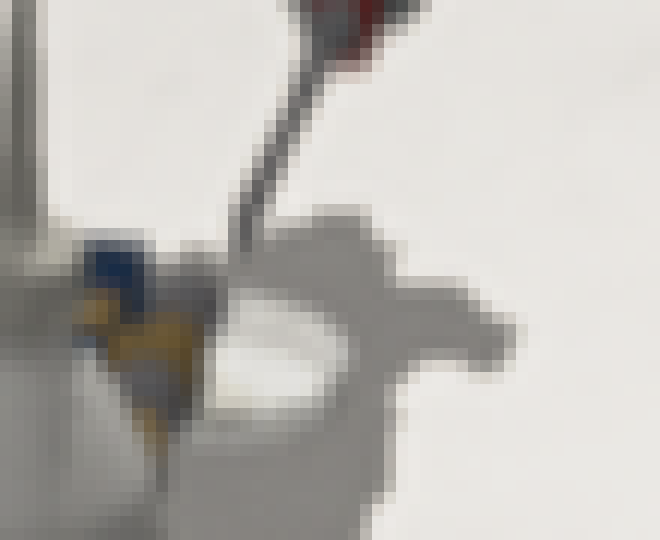

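Scene view: the tip shows at (365,185), where it was predicted at (364,186), and the −y steel knuckle is at (361,188), so the frame agrees within a pixel. Correcting 2 mm in x and starting the insertion.

Emit:
send_rows([
  [[-0.8,-0.1,0.05,0,0],[-0.8,-0.1,0.05,0,0],[-0.4,0,0,0,0]],
])

```text
clock: 20.82
position: [555.3, -194.0, 59.9]
ee_rot: [0.77, -0.637, -0.005, -0.002]
contact_force: [-0.4, -0.4, -1.3]
gripper_width: 19.3
```

```bash
python3 ph.py
```

```text
clk 20.82 pos [ 555.3 -194.    59.9] F [-0.4 -0.4 -1.3] T [-0.1  -0.07 -0.01] w 19.3 j [-0.07  0.5  -0.28 -0.01 -0.79  0.26]
pin dir local [0.0018 1.     0.0066] grip [ -68.7 -251.4   72.7] collar [ -68.6 -210.4   73. ] mid [ -68.5 -150.4   73.4] tip [-68.4 -70.4  73.9]
tool xyz in local [[-0.002, -1.0, -0.003], [-1.0, 0.002, 0.011], [-0.011, 0.003, -1.0]]
```

Emit:
send_rows([
  [[-0.5,0,0.12,0,0],[-0.8,0,0.05,0,0],[-0.8,0,0.01,0,0],[-0.8,0,0.01,0,0],[-0.4,0,0,0,0]],
])

```text
clock: 21.23
position: [548.6, -157.3, 59.1]
ee_rot: [0.771, -0.637, -0.005, -0.003]
contact_force: [-1.3, -1.2, -0.7]
gripper_width: 19.3
```

```bash
python3 ph.py
```

```text
clk 21.23 pos [ 548.6 -157.3   59.1] F [-1.3 -1.2 -0.7] T [-0.02  0.01 -0.01] w 19.3 j [-0.    0.48 -0.33 -0.01 -0.77  0.2 ]
pin dir local [7.0e-04 1.0e+00 6.4e-03] grip [ -68.4 -214.1   71.9] collar [ -68.4 -173.1   72.1] mid [ -68.3 -113.1   72.5] tip [-68.3 -33.1  73. ]
tool xyz in local [[-0.001, -1.0, -0.002], [-1.0, 0.001, 0.011], [-0.011, 0.002, -1.0]]
```

Emit:
send_rows([
  [[-0.6,0.02,0.04,0,0],[-0.8,0.02,0.04,0,0],[-0.8,0,0.01,0,0],[-0.8,0,0.01,0,0],[-0.6,0,0,0,0]],
])

```text
clock: 21.65
position: [540.7, -118.0, 58.6]
ee_rot: [0.771, -0.637, -0.005, -0.003]
contact_force: [0.0, -0.8, -0.3]
gripper_width: 19.3
```

```bash
python3 ph.py
```

```text
clk 21.65 pos [ 540.7 -118.    58.6] F [ 0.  -0.8 -0.3] T [-0.04  0.03  0.02] w 19.3 j [ 0.07  0.45 -0.37 -0.02 -0.75  0.13]
pin dir local [1.0e-04 1.0e+00 6.2e-03] grip [ -68.7 -174.    71.4] collar [ -68.7 -133.    71.6] mid [-68.7 -73.   72. ] tip [-68.7   7.   72.5]
tool xyz in local [[-0.0, -1.0, -0.001], [-1.0, 0.0, 0.011], [-0.011, 0.001, -1.0]]
```

Running free with no force. Continuing.

Emit:
send_rows([
  [[-0.6,0,0,0,0],[-0.8,0,0,0,0],[-0.8,0,0,0,0],[-0.8,0,0,0,0],[-0.6,0,0,0,0]],
])

```text
clock: 22.07
position: [533.2, -78.7, 59.1]
ee_rot: [0.771, -0.637, -0.004, -0.003]
contact_force: [-0.2, 0.3, -0.6]
gripper_width: 19.3
```

```bash
python3 ph.py
```

```text
clk 22.07 pos [533.2 -78.7  59.1] F [-0.2  0.3 -0.6] T [ 0.    0.05 -0.02] w 19.3 j [ 0.15  0.43 -0.41 -0.02 -0.73  0.05]
pin dir local [-0.      1.      0.0062] grip [ -68.7 -134.    71.9] collar [-68.7 -93.   72.1] mid [-68.7 -33.   72.5] tip [-68.7  47.   73. ]
tool xyz in local [[0.0, -1.0, -0.001], [-1.0, -0.0, 0.011], [-0.011, 0.001, -1.0]]
```

Emit:
send_rows([
  [[-0.6,0,0.02,0,0],[-0.8,0,0.02,0,0],[-0.7,0,0,0,0],[-0.4,0,0,0,0]],
])

```text
clock: 22.4
position: [528.1, -51.0, 59.1]
ee_rot: [0.771, -0.637, -0.004, -0.003]
contact_force: [0.2, -0.7, -1.6]
gripper_width: 19.4
```

```bash
python3 ph.py
```

```text
clk 22.4 pos [528.1 -51.   59.1] F [ 0.2 -0.7 -1.6] T [-0.06 -0.02 -0.06] w 19.4 j [ 0.2   0.42 -0.43 -0.02 -0.72 -0.  ]
pin dir local [-5.0e-04  1.0e+00  6.1e-03] grip [ -68.4 -105.9   71.9] collar [-68.4 -64.9  72.2] mid [-68.5  -4.9  72.5] tip [-68.5  75.1  73. ]
tool xyz in local [[0.001, -1.0, -0.0], [-1.0, -0.001, 0.011], [-0.011, 0.0, -1.0]]
```

Emit:
send_rows([
  [[-0.3,0,0,0,0],[-0.3,0,0,0,0]],
])

```text
clock: 22.57
position: [527.4, -48.0, 59.7]
ee_rot: [0.772, -0.635, -0.002, -0.001]
contact_force: [0.5, -25.4, -5.2]
gripper_width: 19.1
```

```bash
python3 ph.py
```

```text
clk 22.57 pos [527.4 -48.   59.7] F [  0.5 -25.4  -5.2] T [-7.53 -0.24  0.09] w 19.1 j [ 0.21  0.42 -0.44 -0.01 -0.72 -0.01]
pin dir local [-3.9e-03  1.0e+00 -4.0e-04] grip [ -68.5 -102.7   72.5] collar [-68.6 -61.7  72.5] mid [-68.9  -1.7  72.4] tip [-69.2  78.3  72.4]
tool xyz in local [[0.004, -1.0, -0.002], [-1.0, -0.004, 0.004], [-0.004, 0.002, -1.0]]
```

Emit:
send_rows([
  [[-0.2,0,0,0,0],[-0.2,0,0,0,0]],
])

```text
clock: 22.73
position: [527.4, -48.4, 59.8]
ee_rot: [0.772, -0.635, -0.0, 0.002]
contact_force: [3.3, -8.2, -1.7]
gripper_width: 19.0
```

```bash
python3 ph.py
```

```text
clk 22.73 pos [527.4 -48.4  59.8] F [ 3.3 -8.2 -1.7] T [-2.47 -0.79 -0.12] w 19.0 j [ 0.22  0.42 -0.44  0.   -0.71 -0.02]
pin dir local [-0.0042  1.     -0.0066] grip [ -68.6 -103.    72.6] collar [-68.8 -62.   72.4] mid [-69.  -2.  72.] tip [-69.4  78.   71.4]
tool xyz in local [[0.004, -1.0, -0.003], [-1.0, -0.004, -0.002], [0.002, 0.003, -1.0]]
```

Firm stop at 25 N with the collar at about −62 mm local, where the end knuckle's face should be at −60. One more gentle push, then release and back off upwards.

Emit:
send_rows([
  [[-0.4,0,0,0,0],[-0.2,0,0,0,0],[0,0,0,0,0.3],[0,0,0,0,0.6],[0,0,0,0,0.6],[0,0,0,0,0.6],[0,0,0,0,0.6]],
])

```text
clock: 23.32
position: [527.8, -49.2, 60.6]
ee_rot: [0.772, -0.636, 0.003, 0.004]
contact_force: [0.1, -0.5, -1.5]
gripper_width: 51.5
```

Emit:
send_rows([
  [[0,0,-1,0,0.6],[0,0,-2,0,0.6],[0,0,-3,0,0.6],[0,0,-3,0,0.6],[0,0,-3,0,0.6],[2,0,-2,0,0.6],[2,0,0,0,0.6],[1,0,0,0,0.6],[0,0,0,0,0.6]],
])

```text
clock: 24.07
position: [538.1, -95.7, 215.0]
ee_rot: [0.774, -0.633, 0.005, 0.003]
contact_force: [-0.0, -0.3, 0.1]
gripper_width: 50.9
```

```bash
cat > fin.py <<'E'
from h import *
st=arm.read_state(); print(st["clock"],st["position"].round(1),st["contact_force"].round(1),st["gripper_width"])
th=np.radians(10.9); c,s=np.cos(th),np.sin(th); Lm=np.array([[c,s,0],[-s,c,0],[0,0,1]])
im,d,C,P=snap("wrist","w_fin%d"%int(st["clock"]*100)); L=(P-[575.6,65.8,0])@Lm.T; H,S,V=chan(im)
m=(S>130)&((H<8)|(H>172))&(abs(L[...,0]+69)<40)&(L[...,1]>-160)&(L[...,1]<-50)&(L[...,2]>30)&(L[...,2]<110)
print("red",m.sum(),rect(L,m),np.nanpercentile(L[m],[2,50,98],axis=0).round(1).tolist())
k,lab,s_,ce=cv2.connectedComponentsWithStats(m.astype(np.uint8)); x,y,w,h,_=s_[1+s_[1:,4].argmax()]; print(x,y,w,h)
x0=int(np.clip(x+w//2-100,0,440)); y0=int(np.clip(y+h//2-75,0,250)); cv2.imwrite("pics/v_fin.png",cv2.resize(im[y0:y0+150,x0:x0+200],None,fx=4,fy=4,interpolation=2))
E
python3 fin.py
```

```text
24.0667 [538.1 -95.7 215. ] [-0.  -0.3  0.1] 50.93171441153848
red 1026 (array([-68.7, -98.4]), array([19.2, 56.4]), 0.9, 1026) [[-77.4, -126.1, 57.5], [-68.3, -108.9, 88.0], [-59.5, -80.7, 90.1]]
312 208 20 56
```

View pics/v_fin.png

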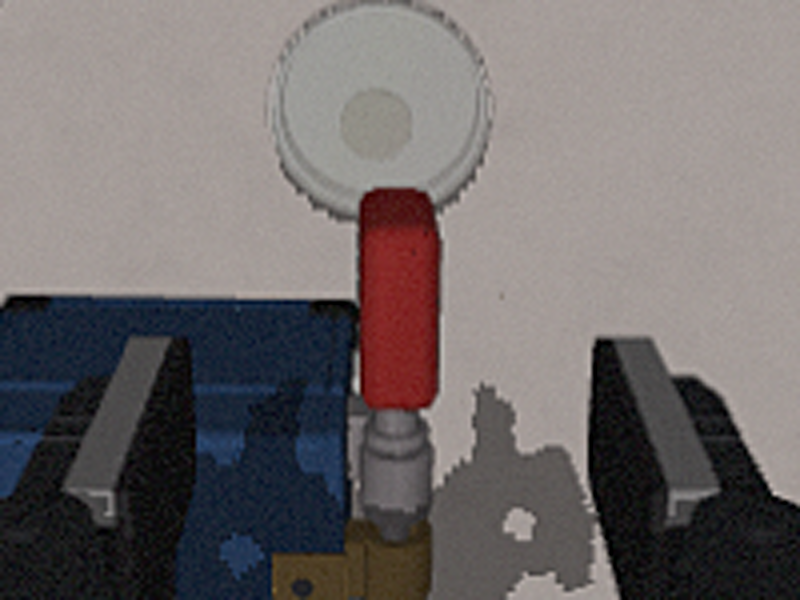

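Wrist view: the collar at (395,430) sits against the steel end knuckle at (395,480). The red grip spans local y −126 to about −76, as expected with the pin home. Backing away for a final top check.

Emit:
send_rows([
  [[2,0,-1,0,0.6],[3,0,-1,0,0.6],[3,0,-1,0,0.6],[3,0,-1,0,0.6],[3,0,0,0,0.6],[3,0,0,0,0.6],[2,0,0,0,0.6],[0,0,0,0,0.6]],
])

```text
clock: 24.78
position: [573.3, -280.6, 249.6]
ee_rot: [0.776, -0.63, -0.004, 0.007]
contact_force: [0.8, 0.4, -0.0]
gripper_width: 51.1
```

```bash
python3 hov.py
python3 - <<'E'
from h import *
import glob,os
f=max(glob.glob("pics/t[0-9]*.npz"),key=os.path.getmtime); im,d=load(f); C=cam("top"); P=cloud(C,d); v,u=np.mgrid[:400,:640]
box=lambda a,b,c,e:(u>a)&(u<b)&(v>c)&(v<e)
for n,b,z in(("wash",box(235,285,220,270),100),("petri",box(340,380,212,246),8),("spray",box(285,335,100,162),50),("amber",box(375,430,135,190),50)):
    m=b&(P[...,2]>z); print(n,rect(P,m))
cv2.imwrite("pics/v_top.png",cv2.resize(im[160:285,230:400],None,fx=4,fy=4,interpolation=2))
E
```

```text
clk 24.78 pos [ 573.3 -280.6  249.6] ay -168.12 zax [-0.015 -0.007 -1.   ] F [ 0.8  0.4 -0. ] w 51.1 j [-0.2   0.4   0.08  0.01 -1.26  0.4 ]
shift cm [-33.7   -7.54  11.22] turn 0.017
brass (array([-57.9,   0.7]), array([40.2, 69. ]), 0.22, 203) [-57.2  17.1  81.6]
blue (array([6.7, 0.6]), array([135.5,  93.1]), 89.83, 751) [80.1 82.9 85.7]
[319, 185, 9, 7, 47] [ 64.5 -44.9  76.8]
[287, 190, 9, 7, 48] [64.9 44.4 76.4]
[327, 225, 17, 15, 108] [-67.2 -54.   76.6]
[310, 233, 11, 10, 69] [-68.6   1.2  77.5]
[287, 236, 16, 10, 80] [-68.   53.8  77.8]
brass [320, 224, 9, 16, 98] [-56.8 -24.2  81.4] [-77.1 -33.7  70.9] [-37.7 -14.5  90. ]
brass [301, 228, 10, 16, 105] [-58.7  25.9  81.4] [-78.1  16.1  71.3] [-37.9  35.2  88. ]
wash (array([477.1, 190.2]), array([70.5, 73.6]), 46.29, 650)
petri (array([536.4, -62.1]), array([95.7, 64.3]), 89.56, 500)
spray (array([795.5,  84.6]), array([134.1, 119.1]), 1.47, 1209)
amber (array([617.4, -98.4]), array([ 86.9, 185.1]), 75.44, 2539)
```

View pics/v_top.png

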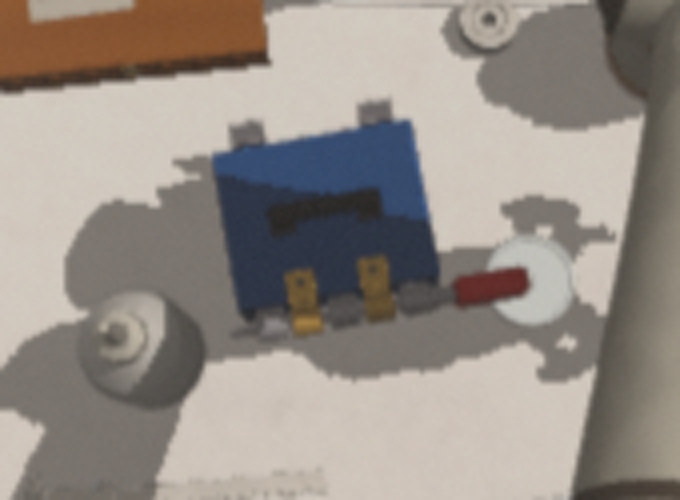

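The top view shows the lid shut and square, the pin through all five knuckles with its tip out at (235,330), and the wash bottle and dish in place. Handing in.

```bash
python3 -c "
from bench import job
print(job.job_done())"
```

```text
the job is handed in; nothing more can be done
None
```

The lid is on the case and the pin is all the way in. I handed the job in at about 25 s of the 72 s allowed, with the gripper clear of everything.

**What I did:**
- I set the lid down with its brass knuckles between the steel ones.
- I carried the pin over the bottles and put it down once on the open worktop to regrip it level, because the tool had tilted during the moves.
- I slid the pin in from the −y end, opposite the wash bottle. It met no resistance until a stop at about 25 N. I pushed once more, released it and backed away.

**Last checks:**
- **Lid:** the top reads about 83 mm high (84 nominal), is level, and is square to the case within about a degree. The brass knuckles are centred between the steel ones.
- **Pin:** the wrist view shows the collar against the end knuckle, and the top view shows the tip out past the far knuckle. The position readout put the collar at about −62 mm where −60 was expected, a 2 mm difference that is within calibration error.
- **Other objects:** the wash and spray bottles measure within about 1.5 mm of where they started. The dish measurement was spoiled by the pin's handle above it, and the arm hid the amber bottle. The dish looks unmoved in the picture. I could not confirm the amber bottle, but the planned path stayed clear of it.

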